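Swap the open game drawer

TASK

Two matching wooden drawer boxes stand side by side. The one with the swamp tile in it has been left open: push that drawer fully home with the tile still inside, and pull the other box's drawer, which is shut, all the way out to its stop. Let go, and leave the jar, clamp, rook and watchtower where they stand.

Things in the scene. Friction and masses are not known exactly. Their poses are not given: they have to be found in the camera images.
- box_a: fixed dovetailed spruce box whose drawer starts open with the tile in it (left or right of the other box, it varies), 170 deep (its x) x 160 wide (its y) x 90 high, standing on the table. Origin: centre of its underside. Its own -x face is the open front that the drawer slides out of, turned roughly towards the robot (up to 0.2 rad askew).
- box_b: fixed dovetailed spruce box whose drawer starts shut (the twin of box_a, on the other side), 170 deep (its x) x 160 wide (its y) x 90 high, standing on the table. Origin: centre of its underside. Its own -x face is the open front that the drawer slides out of, turned roughly towards the robot (up to 0.2 rad askew).
- handle_a (a point): centre of the steel stirrup handle bar on box_a's drawer; moves with it. Square bar along y, 120 long, 12 thick (x), 14 high, 65 above the table (box top: 90), 42 clear in front of the drawer's front panel; 10 wide end arms join it to the panel, 100 clear between; open above and below. Axes as its box: x into the box, z up; opens along -x. At joint 0 it is at (-145, 0, 65) in the box's frame.
- handle_b (a point): centre of the steel stirrup handle bar on box_b's drawer; moves with it. Square bar along y, 120 long, 12 thick (x), 14 high, 65 above the table (box top: 90), 42 clear in front of the drawer's front panel; 10 wide end arms join it to the panel, 100 clear between; open above and below. Axes as its box: x into the box, z up; opens along -x. At joint 0 it is at (-145, 0, 65) in the box's frame.
- drawer_a (a joint): drawer slide in m: 0 = fully home (front panel flat against the box), 0.12 = fully out at its hard stop; stays where it is left (sliding friction about 2 N, damping 8 N per m/s, no spring or latch). Drawer 0.28 to 0.56 kg. Starts 0.06 to 0.11 out; must go home.
- drawer_b (a joint): drawer slide in m: 0 = fully home (front panel flat against the box), 0.12 = fully out at its hard stop; stays where it is left (sliding friction about 2 N, damping 8 N per m/s, no spring or latch). Drawer 0.28 to 0.56 kg. Starts at 0; must come out to its stop.
- tile: loose green resin swamp tile, 60 x 60 x 8, lying flat in box_a's drawer; origin: centre of its underside. The drawer's floor is 15 above the table.
- jar: bystander: twist-cap glass jar, 68 across, 100 high, upright to the left of the boxes; origin: centre of its underside
- rook: bystander: white plastic chess rook, 48 across, 72 high, upright to the right, nearer the robot; origin: centre of its underside
- clamp: bystander: stainless steel hobby clamp lying flat to the right of the boxes, about 150 x 56 x 16; origin: underside, at the middle of its 120 long bar (along its x)
- tower: bystander: small blue plastic watchtower, 60 x 60 x 110 high, upright to the left beyond the jar; origin: centre of its underside
Mind the look-alikes: they are no part of the job. There is more than one size of the tile; the job needs the largest.

How it is judged:
At the end, for the whole second after the job is handed in: box_a's drawer is home (within 6 mm) with the tile inside it, and box_b's drawer is out at its stop (at least 112 of 120 mm) (value of joint drawer_a below 0.006 m and value of joint drawer_b above 0.112 m and x of tile in the frame of box_a between -0.085 and 0.075 m and y of tile in the frame of box_a between -0.07 and 0.07 m and z of tile in the frame of box_a below 0.06 m); the robot touches nothing.
It fails at once if the jar, rook, clamp or watchtower is shifted by more than 25 mm (distance of any of jar, rook, clamp, tower from where it was at the start of the episode above 0.025 m).
It also fails if it takes over 42 s, if anything falls off the work surface, if the arm or the gripper's body presses on something with over 40 N, if the wrist force passes 120 N, or if a joint passes its speed limit or range.

ROBOT

A 7-joint arm with a two-finger parallel gripper is mounted at the origin on the work surface. World frame = base frame: x ahead of the robot, y to its left, z up, the work surface at z = 0. Lengths are in m, angles in rad, forces in N, time in s.
With the tool pointing down it reaches from about 0.4 to 0.875 m from the base axis. Payload 19.3 kg.
Tool frame: the origin (TCP) lies between the finger pads; the fingertips stand 17 mm ahead of it and the grasp point (between the pads) lies 2 mm behind it; z points along the fingers, y is the line along which they close (so a half turn about z gives the same grasp; the last joint's range is limited). The gripper opens to 85 mm and grips with 20 to 120 N. Pads are 22 mm wide; open, the fingers measure 114 mm over their backs; the gripper's body (76 mm by 85 mm) begins 54 mm behind the grasp point. The pads swing forward as they close: fully open they stand 13 mm farther back than shut.
Start: joints at [-1.236, 0.521, -0.036, 1.599, 0.021, 1.021, -0.113], TCP at [0.246, 0.574, 0.21] pointing down, gripper open.
Joint ranges: [-2.91, 2.91], [-0.3, 2.13], [-1.5, 1.42], [0.17, 2.43], [-1.26, 4.41], [0.16, 1.93], [-2.52, 2.52]. Speed limits (rad/s): [1.89, 1.89, 2.39, 2.39, 3.01, 3.01, 3.01].

INTERFACE

Orientations are given as [roll, pitch, yaw] about the fixed x, y, z axes, in that order (R = Rz(yaw) Ry(pitch) Rx(roll)).
In Python, from workcell import bot gives the robot as it stands.
- The arm moves only by the shell command python3 -m inch 'ROWS' [FORCE]. ROWS is JSON, a list of rows, each a list of 7 numbers: the shift along the tool's x, y, z in units of 200 mm (1.0 is 200 mm), then the turn, a rotation vector about the tool's x, y, z in units of 90 degrees (1.0 is 90 degrees), then the opening, from 0 (shut) to 1 (fully open). In form: [[x, y, z, rx, ry, rz, grip], ...]. A call has 1 to 20 rows; each row is the pose to reach, as a shift and turn from the pose commanded when the call began, along the tool's axes at that moment; what a row does not reach only later rows make up. A row lasts 1/8 s, in which the tool goes at most 62.5 mm and 10.7 degrees, less where a joint would pass 70% of its speed; a pose out of reach is approached as far as the arm can. A call with a number of a shift or a turn outside -1 to 1 is refused whole. A call with a gripper value outside its range is refused whole. The fingers move at their own pace and stop on an object; FORCE is the grip in N (left out, the last holds). Time passes only in rows, so rows that repeat a pose let the fingers close. It gives the time, the measured TCP pose, the force, the opening and the grip force at its end, in the units of the state.
- bot.observe(): the state, without advancing time (a new reading comes with each control period).
- bot.grab_frame(name): name is "scene" or "top" or "wrist"; returns a dict with "img" (400x640x3 uint8, red, green, blue), "z_map" (400x640 float32, m along the optical axis (not along the pixel's ray), 0 where there is no reading), "vfov" (degrees; the focal length in pixels is half the picture's height over the tangent of half this angle, whatever the lens; pixels are square), "cx", "cy" (the principal point, pixels), "rvec" (rotation vector, rad) and "tvec" (3), from world to camera coordinates, as OpenCV has them. Camera axes: x right, y down, z forward; pixel columns grow to the right and rows downward; lengths in m; the calibration is good to about 2 mm. A picture is of the moment at which its call begins.
- bot.job_done(): hands the job in; it is judged then, once.
The state is a dict: "clock": time; "qpos": joint angles; "qd": joint speeds; "joint_efforts": joint torques, N m; "position": TCP position; "tool_rot": TCP orientation; "force": force on the tool from outside, world axes, zero at the start; "moment": the same for the moment, N m; "grip_width": finger opening in m; "finger_force": force on a finger pad.
Only numpy, scipy, OpenCV 4.12 (cv2) and the standard library are available. Lean on these libraries where they do the work, as an engineer would, in place of code of your own. Each camera call takes 0.05 s, during which the arm holds its last target. There are 200 camera calls.

## Working session

There is one attempt and no reset: what is moved stays moved. The work goes in short steps, Python scripts to look and compute and a shell command to move; the robot and the scene stay as the last step left them, time stands still between calls to the robot, and variables do not carry over. Pictures are saved under pics/ and viewed, at most 10 in all, crops included, and the job is handed in when it is done.

```bash
mkdir -p pics
cat > h.py <<'E'
import numpy as np,cv2
from workcell import bot
def grab(n):
    f=bot.grab_frame(n); return f
def cloud(f):
    z=f["z_map"]; h,w=z.shape; fl=h/2/np.tan(np.radians(f["vfov"])/2)
    u,v=np.meshgrid(np.arange(w),np.arange(h))
    P=np.stack([(u-f["cx"])/fl*z,(v-f["cy"])/fl*z,z],-1)
    R=cv2.Rodrigues(np.array(f["rvec"],float))[0]
    W=(P-np.array(f["tvec"]))@R
    W[z==0]=np.nan
    return W
def save(f,n): cv2.imwrite(f"pics/{n}.png",f["img"][:,:,::-1])
E
python3 - <<'E'
from h import *
for n in("top","scene"):
    f=grab(n); save(f,n); np.savez(n+".npz",W=cloud(f),img=f["img"])
print(bot.observe())
E
```

```text
{'clock': 0.1, 'qpos': array([-1.23619692,  0.52198861, -0.03632666,  1.59989781,  0.02118963,
        1.02109968, -0.11282495]), 'qd': array([ 0.00051095, -0.00248154, -0.00196666,  0.00043134,  0.00041213,
       -0.00018407,  0.00072853]), 'joint_efforts': array([ 2.76131977e-03, -9.28483844e+01,  1.98364802e+00, -3.70533943e+01,
        1.81055046e-02,  5.45087736e-03, -1.63199809e-05]), 'position': array([0.24605644, 0.57420046, 0.20938104]), 'tool_rot': array([-3.14058553e+00,  6.06152221e-05,  2.73675030e+00]), 'force': array([-0.75646499,  0.28219184, -0.13024433]), 'moment': array([-0.01252587, -0.01196137,  0.0230758 ]), 'finger_force': 0.0, 'grip_width': 0.08526228321196802}
```

View pics/top.png

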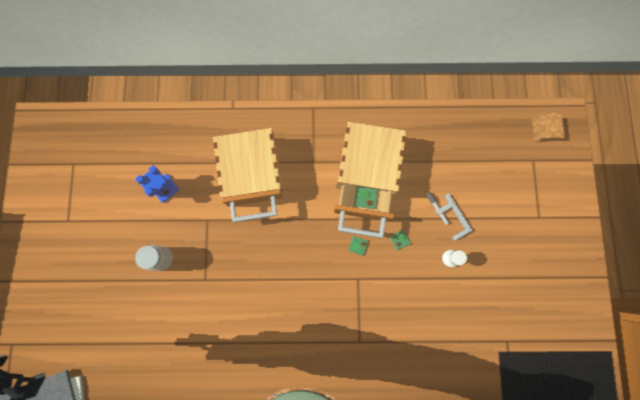

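View pics/scene.png

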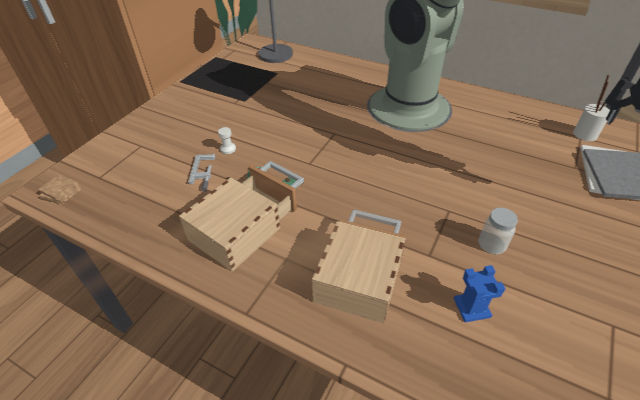

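The top view shows the open box_a on the right (lid about (373,157), drawer front at (365,211), bar at (362,232)). The shut box_b is on the left (lid (247,163), bar (253,215)). There are three green tiles: (367,197) in the drawer, and (358,245) and (401,240) on the table. The one in the drawer fits, because it is the largest and lies in box_a. I'll confirm it in a crop and measure.

Run:
```python
from h import *
d=np.load("top.npz");W=d["W"];img=d["img"]
cv2.imwrite("pics/crop.png",cv2.resize(img[110:270,200:480],None,fx=2.8,fy=2.8,interpolation=cv2.INTER_CUBIC)[:,:,::-1])
def box(name,u0,u1,v0,v1):
    w=W[v0:v1,u0:u1].reshape(-1,3); 
    t=w[abs(w[:,2]-.09)<.006]; 
    r=cv2.minAreaRect((t[:,:2]*1000).astype(np.float32)); print(name,"lid",r,cv2.boxPoints(r).round().tolist(),np.median(t[:,2]))
    return w
box("a",330,415,115,195); box("b",205,290,120,200)
for n,(u0,u1,v0,v1) in dict(a=(332,395,214,242),b=(222,285,199,226)).items():
    w=W[v0:v1,u0:u1].reshape(-1,3); c=img[v0:v1,u0:u1].reshape(-1,3).astype(int)
    t=w[(w[:,2]>.06)&(w[:,2]<.08)&(c.max(1)-c.min(1)<45)]
    r=cv2.minAreaRect((t[:,:2]*1000).astype(np.float32)); print("handle",n,len(t),r,cv2.boxPoints(r).round().tolist(),np.median(t[:,2]))
for n,(u0,u1,v0,v1) in dict(t1=(352,382,184,211),t2=(345,372,236,258),t3=(388,413,228,252)).items():
    w=W[v0:v1,u0:u1].reshape(-1,3); c=img[v0:v1,u0:u1].reshape(-1,3).astype(int)
    t=w[(c[:,1]>c[:,0]+10)]; print(n,len(t),np.nanmedian(t,0),cv2.minAreaRect((t[:,:2]*1000).astype(np.float32)))
```

```text
a lid ((749.3170776367188, -199.205810546875), (160.30609130859375, 171.952392578125), 80.1635513305664) [[651.0, -263.0], [820.0, -293.0], [848.0, -135.0], [678.0, -106.0]] 0.08906801105919002
b lid ((728.4114990234375, 138.72122192382812), (183.41134643554688, 160.46563720703125), 8.569538116455078) [[626.0, 204.0], [650.0, 46.0], [831.0, 73.0], [807.0, 232.0]] 0.08912524628995852
handle a 320 ((567.5034790039062, -167.328857421875), (118.5631332397461, 54.68962478637695), 80.76012420654297) [[531.0, -221.0], [585.0, -230.0], [604.0, -113.0], [550.0, -104.0]] 0.07037533751661385
handle b 301 ((608.8651733398438, 121.37101745605469), (53.13713073730469, 120.3680648803711), 6.147494316101074) [[576.0, 178.0], [589.0, 59.0], [642.0, 64.0], [629.0, 184.0]] 0.07064155331443399
t1 382 [ 0.64847432 -0.18368895  0.02254013] ((647.7525024414062, -184.58676147460938), (53.76337432861328, 58.70846939086914), 77.07170867919922)
t2 225 [ 0.51313636 -0.16075211  0.00484639] ((515.099609375, -162.56253051757812), (43.41175842285156, 42.56521224975586), 71.04934692382812)
t3 216 [ 0.5316276  -0.28027911  0.00499206] ((530.4192504882812, -280.1411437988281), (44.33033752441406, 37.56365203857422), 31.933818817138672)
```

View pics/crop.png

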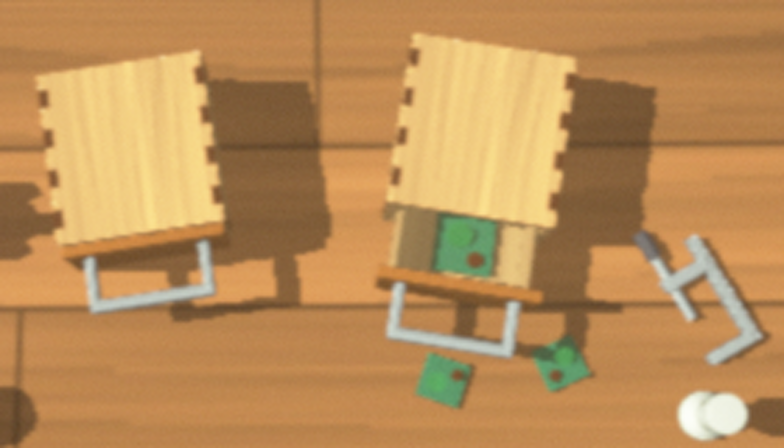

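The crop confirms it: the tile in the drawer is the largest (about 59 mm against about 43 for the two on the table), so the right-hand box is box_a and its drawer is about 61 mm out. I'll start with box_b: shut the fingers, turn to its axis and travel over.

```bash
cat > g.py <<'E'
import sys
from h import *
from scipy.spatial.transform import Rotation as Ro
s=bot.observe(); t=[float(a) for a in sys.argv[1:5]] # x y z yaw
R=Ro.from_euler("xyz",s["tool_rot"]); T=Ro.from_euler("xyz",[np.pi,0,t[3]])
print("shift",(R.inv().apply(np.array(t[:3])-s["position"])/.2).round(3),"rot",((R.inv()*T).as_rotvec()/(np.pi/2)).round(3))
print("t",s["clock"],s["position"].round(4),s["tool_rot"].round(3),"F",s["force"].round(1))
E
python3 -m inch '[[-0.9,-0.47,0,0,0,-0.347,0],[-0.9,-0.47,0,0,0,-0.347,0],[-0.9,-0.47,0,0,0,-0.347,0],[-0.9,-0.47,0,0,0,-0.347,0],[-0.9,-0.47,0,0,0,-0.347,0],[-0.9,-0.47,0,0,0,-0.347,0]]'
python3 g.py .615 .123 .15 3.28
```

```text
clock: 0.85
position: [0.3735, 0.4184, 0.2098]
tool_rot: [3.141, -0.0, -3.001]
force: [-0.6, 0.6, 0.1]
grip_width: 0.0003
finger_force: 0.0
shift [-0.988 -1.632  0.298] rot [ 0.    -0.     0.002]
t 0.85 [0.3735 0.4184 0.2098] [ 3.141 -0.    -3.001] F [-0.6  0.6  0.1]
```

```bash
python3 -m inch '[[-0.5,-0.82,0,0,0,0,0],[-0.5,-0.82,0,0,0,0,0],[-0.5,-0.82,0,0,0,0,0],[-0.5,-0.82,0,0,0,0,0],[-0.5,-0.82,0,0,0,0,0]]' >/dev/null
python3 -m inch '[[-0.49,-0.81,0.1,0,0,0,0],[-0.49,-0.81,0.2,0,0,0,0],[-0.49,-0.81,0.3,0,0,0,0],[-0.49,-0.81,0.3,0,0,0,0],[-0.49,-0.81,0.3,0,0,0,0],[-0.49,-0.81,0.3,0,0,0,0]]'
python3 g.py .615 .123 .062 3.28
python3 - <<'E'
from h import *
f=grab("wrist"); save(f,"w1")
E
```

```text
clock: 2.22
position: [0.6156, 0.1248, 0.1507]
tool_rot: [3.14, 0.001, -2.998]
force: [0.0, 0.1, -0.4]
grip_width: 0.0
finger_force: 0.0
shift [ 0.005 -0.009  0.443] rot [0.001 0.    0.003]
t 2.225 [0.6156 0.1248 0.1507] [ 3.140e+00  1.000e-03 -2.998e+00] F [ 0.   0.1 -0.4]
```

View pics/w1.png

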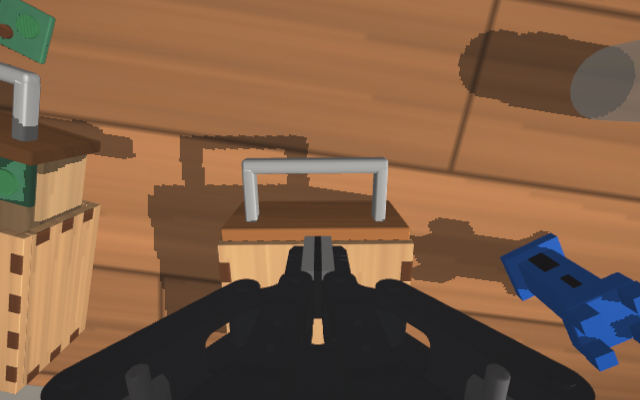

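The wrist view shows bar B level across (245–387,165), so the yaw matches. The fingers at (318,260) only look far behind it because of parallax. I'll check against depth.

Run:
```python
from h import *
f=grab("wrist"); W=cloud(f); s=bot.observe()
w=W[150:200,235:400].reshape(-1,3); w=w[(w[:,2]>.06)&(w[:,2]<.08)]
p=W[203:240,235:395].reshape(-1,3); p=p[(p[:,2]>.05)&(p[:,2]<.1)]
y=.1407; a=np.array([np.cos(y),np.sin(y)]);n=np.array([-a[1],a[0]])
for q in(w,p):
    d=q[:,:2]-s["position"][:2]
    print(len(q),"along",np.percentile(d@a,[1,50,99]).round(4),"lat",np.percentile(d@n,[1,50,99]).round(4),"z",np.percentile(q[:,2],[2,98]))
```

```text
3077 along [-0.0327 -0.0255  0.0013] lat [-0.0596 -0.0007  0.0583] z [0.06265169 0.07335329]
4435 along [0.0062 0.0221 0.0323] lat [-0.0679 -0.0007  0.0657] z [0.05187289 0.08623872]
```

Centred in the gap. Lower and pull.

```bash
python3 -m inch '[[0,0,0.15,0,0,0,0],[0,0,0.3,0,0,0,0],[0,0,0.443,0,0,0,0],[0,0,0.443,0,0,0,0],[0,0,0.443,0,0,0,0]]'
python3 -m inch '[[0.05,0,0,0,0,0,0],[0.1,0,0,0,0,0,0],[0.15,0,0,0,0,0,0],[0.2,0,0,0,0,0,0],[0.25,0,0,0,0,0,0],[0.3,0,0,0,0,0,0],[0.35,0,0,0,0,0,0],[0.4,0,0,0,0,0,0],[0.45,0,0,0,0,0,0],[0.5,0,0,0,0,0,0],[0.54,0,0,0,0,0,0],[0.58,0,0,0,0,0,0],[0.6,0,0,0,0,0,0],[0.62,0,0,0,0,0,0],[0.63,0,0,0,0,0,0],[0.63,0,0,0,0,0,0]]'
```

```text
clock: 2.95
position: [0.6167, 0.1227, 0.0627]
tool_rot: [3.141, 0.001, -3.001]
force: [-0.1, -0.1, -0.1]
grip_width: -0.0
finger_force: 0.0
clock: 4.95
position: [0.4915, 0.1044, 0.0613]
tool_rot: [-3.142, 0.0, -3.001]
force: [0.2, 0.9, 0.0]
grip_width: 0.0001
finger_force: 0.0
```

```bash
python3 -m inch '[[0.01,0,0,0,0,0,0],[0.02,0,0,0,0,0,0],[0.025,0,0,0,0,0,0]]'
python3 -m inch '[[0.005,0,0,0,0,0,0],[0.01,0,0,0,0,0,0],[0.01,0,0,0,0,0,0]]'
python3 - <<'E'
from h import *
f=grab("wrist"); W=cloud(f); s=bot.observe()
y=.1407; a=np.array([np.cos(y),np.sin(y)]);n=np.array([-a[1],a[0]])
w=W.reshape(-1,3); d=w[:,:2]-s["position"][:2]; w2=(abs(d@n)>.045)&(abs(d@n)<.062)&(w[:,2]>.055)&(w[:,2]<.078)&(abs(d@a)<.05)
q=(w[:,:2]-[.5885,.1193])[w2]@a; print("bar outer rel to closed centre",np.percentile(q,[1,5,50]).round(4))
E
```

```text
clock: 5.32
position: [0.4864, 0.1037, 0.0613]
tool_rot: [-3.142, -0.0, -3.001]
force: [-0.6, 0.2, -0.2]
grip_width: -0.0001
finger_force: 0.0
clock: 5.7
position: [0.4845, 0.1035, 0.0613]
tool_rot: [-3.142, 0.0, -3.001]
force: [0.1, 0.1, 0.3]
grip_width: 0.0001
finger_force: 0.0Traceback (most recent call last):
  File "<stdin>", line 5, in <module>
    return _quantile_unchecked(
        a, q, axis, out, overwrite_input, method, keepdims, weights)
    return _ureduce(a,
                    func=_quantile_ureduce_func,
    ...<5 lines>...
                    overwrite_input=overwrite_input,
                    method=method)
    r = func(a, **kwargs)
    result = _quantile(arr,
                       quantiles=q,
    ...<2 lines>...
                       out=out,
                       weights=wgt)
    slices_having_nans = np.isnan(arr[-1, ...])
                                  ~~~^^^^^^^^^
IndexError: index -1 is out of bounds for axis 0 with size 0
```

Run:
```python
from h import *
f=grab("wrist");g=grab("top"); cv2.imwrite("pics/b2.png",np.vstack([f["img"],cv2.resize(g["img"][110:270,180:500],(640,320))])[:,:,::-1][:600].copy()); print(bot.observe()["position"])
im=np.vstack([cv2.resize(f["img"],(448,280)),cv2.resize(g["img"][110:270,180:404],(448,320))]);cv2.imwrite("pics/b2.png",im[:,:,::-1])
```

```text
[0.48455892 0.10348432 0.06132395]
```

View pics/b2.png

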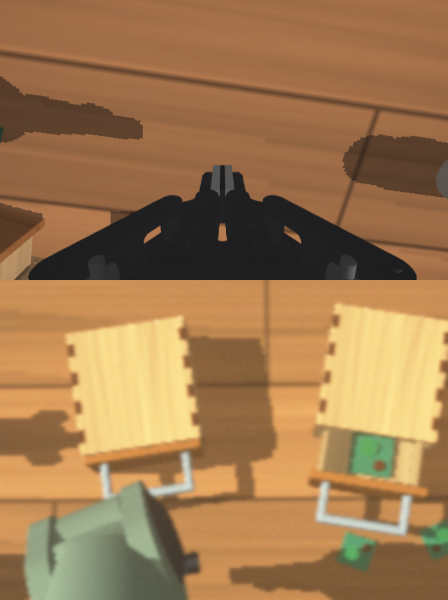

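The drawer has not moved: panel B is still flat and the bar is at (147,490) in the lower half. So the fingers passed without catching. I'll check where the fingertips really are in the cloud.

Run:
```python
from h import *
s=bot.observe(); p=s["position"]; print(p,s["tool_rot"])
y=.1407; a=np.array([np.cos(y),np.sin(y)]);n=np.array([-a[1],a[0]])
for c in("wrist","scene"):
    f=grab(c); W=cloud(f); save(f,"x_"+c)
    if c=="wrist":
        for (u,v) in[(318,238),(318,245),(318,255),(308,245),(328,245),(318,265),(300,255),(100,300)]:
            print((u,v),W[v,u].round(3),((W[v,u,:2]-p[:2])@a).round(4),((W[v,u,:2]-p[:2])@n).round(4))
    w=W.reshape(-1,3); d=w[:,:2]-p[:2]
    m=(np.hypot(*d.T)<.03)&(w[:,2]>.02)&(w[:,2]<.2)
    if m.any(): print(c,m.sum(),np.percentile(w[m],[0,2,50,98],axis=0).round(3))
```

```text
[0.48455892 0.10348432 0.06132395] [ 3.14158499e+00  7.11388603e-05 -3.00138763e+00]
(318, 238) [0.473 0.103 0.09 ] -0.0111 0.001
(318, 245) [0.473 0.103 0.098] -0.0114 0.001
(318, 255) [0.473 0.103 0.108] -0.0113 0.0009
(308, 245) [0.474 0.098 0.098] -0.0114 -0.0036
(328, 245) [0.473 0.107 0.098] -0.0113 0.0056
(318, 265) [0.473 0.103 0.117] -0.0116 0.0009
(300, 255) [0.479 0.095 0.099] -0.007 -0.0073
(100, 300) [ 0.597 -0.069  0.   ] 0.0869 -0.1865
wrist 24366 [[0.461 0.074 0.087]
 [0.463 0.076 0.098]
 [0.471 0.103 0.161]
 [0.491 0.129 0.181]]
scene 600 [[0.47  0.074 0.082]
 [0.477 0.078 0.091]
 [0.496 0.105 0.151]
 [0.506 0.13  0.194]]
```

View pics/x_scene.png

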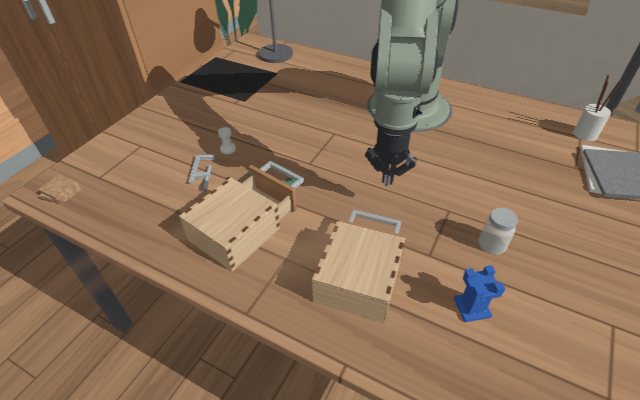

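The fingertips show at z ≈ 0.083–0.087 in both cameras, where the reported TCP puts them at 0.044. In x and y they agree with the report to about 1 mm. So the reported height is about 40 mm low against the scene: the tips really stand about 40 mm higher than I planned and slid over the bar. I'll correct my targets by that offset, go back over the gap, and check the tip height again before lowering.

```bash
python3 -m inch '[[0,0,-0.15,0,0,0,0],[-0.2,0,-0.15,0,0,0,0],[-0.4,0,-0.15,0,0,0,0],[-0.6,0,-0.15,0,0,0,0],[-0.665,0,-0.15,0,0,0,0],[-0.665,0,-0.15,0,0,0,0],[-0.665,0,-0.15,0,0,0,0]]'
python3 g.py .616 .123 .023 3.2818
cat > tip.py <<'E'
from h import *
s=bot.observe(); p=s["position"]; yaw=s["tool_rot"][2]; a=-np.array([np.cos(yaw),np.sin(yaw)]);n=np.array([-a[1],a[0]])
W=cloud(grab("wrist"))
# finger front face: thin column next to TCP, along about -11 mm
w=W[:,312:325].reshape(-1,3); d=w[:,:2]-p[:2]; m=(abs(d@a+.011)<.004)&(abs(d@n)<.008)
print("reported z",p[2].round(4),"lowest visible finger z",np.percentile(w[m,2],[1,5]).round(4) if m.sum() else None,m.sum())
E
python3 tip.py
```

```text
clock: 6.82
position: [0.6151, 0.1219, 0.0912]
tool_rot: [-3.141, -0.001, -3.001]
force: [0.1, 0.6, 0.0]
grip_width: -0.0005
finger_force: 0.0
shift [-0.006  0.005  0.341] rot [-0.    -0.001  0.   ]
t 6.825 [0.6151 0.1219 0.0912] [-3.141e+00 -1.000e-03 -3.001e+00] F [0.1 0.6 0. ]
reported z 0.0912 lowest visible finger z [0.1186 0.1233] 1354
```

The offset is constant: the tips are about 26 mm above the reported TCP. Lower to reported 0.021, then make a short test pull.

```bash
python3 -m inch '[[0,0,0.12,0,0,0,0],[0,0,0.24,0,0,0,0],[0,0,0.3,0,0,0,0],[0,0,0.35,0,0,0,0],[0,0,0.35,0,0,0,0],[0,0,0.35,0,0,0,0]]'
python3 -m inch '[[0.03,0,0,0,0,0,0],[0.06,0,0,0,0,0,0],[0.1,0,0,0,0,0,0],[0.14,0,0,0,0,0,0],[0.18,0,0,0,0,0,0],[0.2,0,0,0,0,0,0]]'
python3 - <<'E'
from h import *
f=grab("wrist"); g=grab("scene")
cv2.imwrite("pics/b3.png",np.vstack([cv2.resize(f["img"],(448,280)),cv2.resize(g["img"][120:320,260:540],(448,320))])[:,:,::-1])
E
python3 tip.py
```

```text
clock: 7.62
position: [0.6166, 0.1221, 0.0219]
tool_rot: [3.142, 0.001, -3.001]
force: [-0.5, 0.4, 0.1]
grip_width: 0.0005
finger_force: 0.0
clock: 8.38
position: [0.576, 0.1163, 0.0213]
tool_rot: [-3.141, -0.0, -3.001]
force: [2.6, -2.0, 1.4]
grip_width: -0.0
finger_force: 1.1
reported z 0.0212 lowest visible finger z [-0.0007  0.    ] 1304
```

View pics/b3.png

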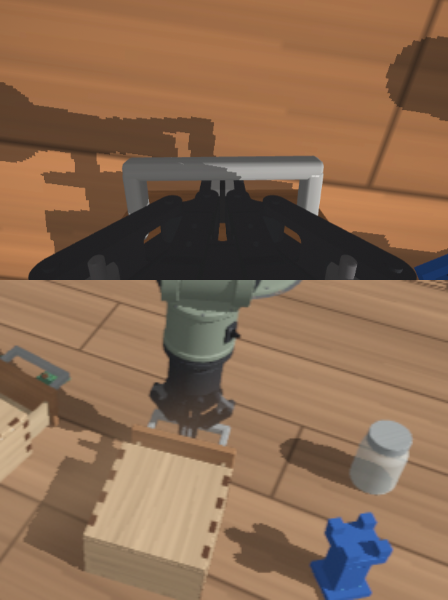

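Now it is hooked: the bar spans the fingers at (222,168), and in the lower half the panel has come off the box. Pull on to the stop.

```bash
python3 -m inch '[[0.04,0,0,0,0,0,0],[0.08,0,0,0,0,0,0],[0.12,0,0,0,0,0,0],[0.16,0,0,0,0,0,0],[0.2,0,0,0,0,0,0],[0.24,0,0,0,0,0,0],[0.28,0,0,0,0,0,0],[0.32,0,0,0,0,0,0],[0.36,0,0,0,0,0,0],[0.39,0,0,0,0,0,0],[0.41,0,0,0,0,0,0],[0.43,0,0,0,0,0,0],[0.44,0,0,0,0,0,0],[0.44,0,0,0,0,0,0]]'
python3 -m inch '[[0.007,0,0,0,0,0,0],[0.014,0,0,0,0,0,0],[0.014,0,0,0,0,0,0]]'
```

```text
clock: 10.28
position: [0.4892, 0.1042, 0.0212]
tool_rot: [3.142, -0.001, -3.001]
force: [-0.2, 0.0, -1.4]
grip_width: -0.0001
finger_force: 0.0
clock: 10.65
position: [0.4885, 0.1042, 0.0215]
tool_rot: [3.141, 0.004, -3.001]
force: [10.6, 0.7, -7.5]
grip_width: 0.0002
finger_force: 5.7
```

At the stop (10.6 N, 119 mm of travel). Unhook and rise, then go over to the front of handle A.

```bash
python3 -m inch '[[-0.03,0,0,0,0,0,0],[-0.064,0,0,0,0,0,0],[-0.064,0,0,0,0,0,0],[-0.064,0,-0.2,0,0,0,0],[-0.064,0,-0.4,0,0,0,0],[-0.064,0,-0.5,0,0,0,0],[-0.064,0,-0.5,0,0,0,0]]'
python3 g.py .515 -.158 .12 2.969
```

```text
clock: 11.52
position: [0.4999, 0.1057, 0.1225]
tool_rot: [3.141, 0.002, -3.001]
force: [-0.1, -0.2, -0.3]
grip_width: 0.0002
finger_force: 0.0
shift [ 0.109 -1.316  0.012] rot [0.    0.001 0.199]
t 11.525 [0.4999 0.1057 0.1225] [ 3.141e+00  2.000e-03 -3.001e+00] F [-0.1 -0.2 -0.3]
```

```bash
python3 -m inch '[[0.05,-0.3,0,0,0,0,0],[0.06,-0.6,0,0,0,0.1,0],[0.06,-0.8,0,0,0,0.199,0],[0.06,-0.8,0,0,0,0.199,0],[0.06,-0.8,0,0,0,0.199,0],[0.06,-0.8,0,0,0,0.199,0]]' >/dev/null
python3 g.py .515 -.158 .12 2.969
```

```text
shift [-0.115 -0.511  0.004] rot [ 0.    -0.     0.002]
t 12.275 [ 0.5096 -0.0534  0.1209] [ 3.141e+00 -1.000e-03  2.972e+00] F [-0.1  0.6  0.2]
```

```bash
python3 -m inch '[[-0.115,-0.25,0,0,0,0,0],[-0.115,-0.511,0,0,0,0,0],[-0.115,-0.511,0,0,0,0,0],[-0.115,-0.511,0,0,0,0,0],[-0.115,-0.511,0,0,0,0,0]]' >/dev/null
python3 g.py .515 -.158 .021 2.969
python3 - <<'E'
from h import *
f=grab("wrist"); W=cloud(f); p=bot.observe()["position"]
y=-.173; a=np.array([np.cos(y),np.sin(y)]);n=np.array([-a[1],a[0]])
w=W.reshape(-1,3); d=w[:,:2]-p[:2]; m=(abs(d@n)<.08)&(d@a>0.005)&(d@a<.06)&(w[:,2]>.06)&(w[:,2]<.078)
print(m.sum(),np.percentile((d@a)[m],[1,10,50]) if m.any() else "","lat",np.percentile((d@n)[m],[1,99]) if m.any() else "")
g=grab("top")
cv2.imwrite("pics/a1.png",np.vstack([cv2.resize(f["img"],(448,280)),cv2.resize(g["img"][110:270,200:424],(448,320))])[:,:,::-1])
E
```

```text
shift [ 0.001 -0.003  0.501] rot [ 0.    -0.     0.002]
t 12.9 [ 0.5153 -0.1576  0.1213] [ 3.141 -0.     2.972] F [-0.3 -0.  -0.1]
2832 [0.02463481 0.02511925 0.03018931] lat [-0.05833997  0.05947075]
```

View pics/a1.png

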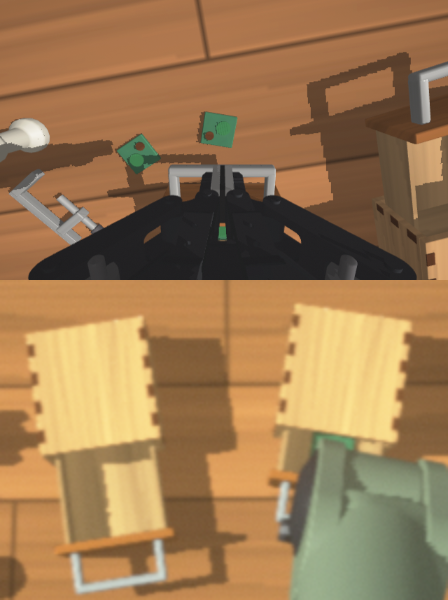

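Drawer B is out (lower half, panel at (115,542)). Bar A's near face is 25 mm ahead of the tool, centred laterally. Lower and push gently, about 75 mm in all.

```bash
python3 -m inch '[[0,0,0.2,0,0,0,0],[0,0,0.4,0,0,0,0],[0,0,0.5,0,0,0,0],[0,0,0.5,0,0,0,0],[0,0,0.5,0,0,0,0]]'
python3 -m inch '[[-0.03,0,0,0,0,0,0],[-0.06,0,0,0,0,0,0],[-0.08,0,0,0,0,0,0],[-0.1,0,0,0,0,0,0],[-0.13,0,0,0,0,0,0],[-0.16,0,0,0,0,0,0],[-0.19,0,0,0,0,0,0],[-0.22,0,0,0,0,0,0],[-0.25,0,0,0,0,0,0],[-0.28,0,0,0,0,0,0],[-0.3,0,0,0,0,0,0],[-0.32,0,0,0,0,0,0],[-0.335,0,0,0,0,0,0],[-0.35,0,0,0,0,0,0],[-0.36,0,0,0,0,0,0],[-0.365,0,0,0,0,0,0],[-0.365,0,0,0,0,0,0]]'
python3 -m inch '[[-0.007,0,0,0,0,0,0],[-0.014,0,0,0,0,0,0],[-0.014,0,0,0,0,0,0]]'
```

```text
clock: 13.62
position: [0.5155, -0.159, 0.0222]
tool_rot: [3.142, 0.001, 2.97]
force: [0.1, 0.4, 0.2]
grip_width: 0.0003
finger_force: 0.0
clock: 15.75
position: [0.587, -0.1718, 0.0213]
tool_rot: [-3.141, 0.0, 2.969]
force: [-0.7, 0.9, -0.0]
grip_width: 0.0001
finger_force: 0.3
clock: 16.12
position: [0.5889, -0.1722, 0.0212]
tool_rot: [-3.141, -0.002, 2.969]
force: [-6.5, 1.9, 3.3]
grip_width: 0.0001
finger_force: 3.4
```

```bash
python3 -m inch '[[-0.006,0,0,0,0,0,0],[-0.012,0,0,0,0,0,0],[-0.012,0,0,0,0,0,0]]'
python3 -m inch '[[0.06,0,0,0,0,0,0],[0.12,0,0,0,0,0,0],[0.15,0,-0.2,0,0,0,0],[0.15,0,-0.5,0,0,0,0],[0.3,0,-0.7,0,0,0,0],[0.6,0,-0.7,0,0,0,0],[0.7,0,-0.7,0,0,0,0],[0.7,0,-0.7,0,0,0,0]]'
python3 - <<'E'
from h import *
f=grab("top"); g=grab("scene")
cv2.imwrite("pics/end.png",np.vstack([cv2.resize(f["img"][100:290,110:500],(600,292)),cv2.resize(g["img"][80:330,130:560],(600,300))])[:,:,::-1])
E
```

```text
clock: 16.5
position: [0.5888, -0.1722, 0.0211]
tool_rot: [3.142, -0.006, 2.969]
force: [-21.6, 5.8, 16.8]
grip_width: -0.0002
finger_force: 11.5
clock: 17.5
position: [0.4531, -0.1486, 0.1618]
tool_rot: [-3.142, 0.001, 2.969]
force: [0.8, 0.3, 1.2]
grip_width: 0.0004
finger_force: 0.0
```

View pics/end.png

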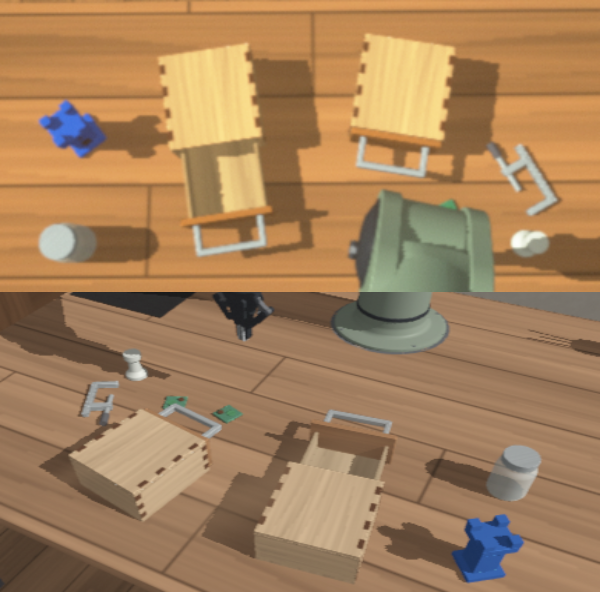

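Drawer A is flat against its box (panel (397,137)) and drawer B is fully out (panel (226,215)). The bystanders haven't moved and the arm is clear. Handing in.

```bash
python3 -c "
from workcell import bot
print(bot.job_done())"
```

```text
the job is handed in; nothing more can be done
None
```

Job handed in, no verdict returned: box_a's drawer is home with the tile in it (firm stop at 22 N), box_b's is out at its stop (about 119 mm), the bystanders look unmoved and the arm is clear; my first pull missed because the real fingertips stood about 42 mm higher than the reported TCP implies, which I corrected from the cameras.

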